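# Make up the mixed snack pack

### The job

Make up the snack pack: stand the tall can, the small bottle, the tall drink carton and the biscuit box upright in the pack tray, each down on the tray floor inside the collar cut to its shape. Set them down rather than dropping them. The short can and the short carton do not belong in this pack: leave them standing where they are.

Things in the scene. Friction and masses are not known exactly. Their poses are not given: they have to be found in the camera images.
- can: the tall drinks can: red with bare metal ends, round, 58 mm diameter, 125 mm high, about 280 g, upright. Origin: centre of its underside; z up
- shot: the small drink bottle: white plastic, orange sleeve, grey cap; round, 38 mm diameter and straight up to 92 mm, then a 33 mm wide cap up to 105 mm; about 90 g, upright. Origin: centre of its underside; z up
- carton: the tall drink carton: white, square 56 x 56 mm, flat top at 105 mm with a round screw cap 24 mm wide that rises to 115 mm, about 300 g, upright. Origin: centre of its underside; x and y square to its sides, z up
- biscuits: the biscuit box: brown card, standing upright, 90 mm (its x) by 30 mm (its y) by 112 mm high, about 120 g. Origin: centre of its underside; z up
- short_can: look-alike, to be left alone: a short drinks can with the same red and metal finish, 53 mm diameter, 88 mm high. Origin: centre of its underside; z up. All the loose goods stand on a black rubber mat 4 mm thick, 100 mm or more between centres; odds and ends under 20 mm high lie among them
- short_carton: look-alike, to be left alone: a short carton of the same white card, 56 x 56 mm, 75 mm high with its cap. Origin: centre of its underside; z up
- collar_large_round: the larger round collar, white card, 74 mm inside diameter, for the can; open top and bottom, walls 30 mm high and 4 mm thick, fixed on the floor of the pack tray. Origin: centre of its lower edge, on the tray floor (4 mm above the table); z up. The tray is brown card, 270 x 220 mm, with walls 22 mm high
- collar_small_round: the smaller round collar, white card, 54 mm inside diameter, for the small bottle; open top and bottom, walls 30 mm high and 4 mm thick, fixed on the floor of the pack tray. Origin: centre of its lower edge, on the tray floor (4 mm above the table); z up. The four collars stand two by two, 125 mm (x) by 100 mm (y) between centres, all turned alike
- collar_square: the square collar, white card, 72 x 72 mm inside, for the drink carton, whose sides must lie roughly along the collar's; open top and bottom, walls 30 mm high and 4 mm thick, fixed on the floor of the pack tray. Origin: centre of its lower edge, on the tray floor (4 mm above the table); z up, x and y along its sides
- collar_long: the long narrow collar, white card, 106 mm (its x) by 46 mm (its y) inside, for the biscuit box; open top and bottom, walls 30 mm high and 4 mm thick, fixed on the floor of the pack tray. Origin: centre of its lower edge, on the tray floor (4 mm above the table); z up

How it is judged:
By the outcome, as a careful person would: the job done as asked, in the order asked, and still so for the second after the job is handed in, with the robot touching nothing.
It also fails if it takes over 120 s, if anything falls off the work surface, if the arm or the gripper's body presses on something with over 40 N, if the wrist force passes 120 N, or if a joint passes its speed limit or range.

### The arm

A 6-joint arm with a two-finger parallel gripper is mounted at the origin on the work surface. World frame = base frame: x ahead of the robot, y to its left, z up, the work surface at z = 0. Lengths are in m, angles in rad, forces in N, time in s.
With the tool pointing down it reaches from about 0.2 to 0.875 m from the base axis. Payload 3.4 kg.
Tool frame: the origin (TCP) lies midway between the tips of the shut fingers; the grasp point (between the pads) lies robot.tcp_to_grasp behind it (robot.tcp_to_grasp is the distance from the TCP to the grasp point, in m); z points along the fingers, y is the line along which they close (so a half turn about z gives the same grasp; the last joint's range is limited). The gripper opens to 94 mm and grips with 3 to 60 N. Pads are 16 mm wide; open, the fingers measure 119 mm over their backs; the gripper's body (75 mm by 177 mm) begins 78 mm behind the grasp point.
Start: joints at [-1.297, 0.276, 1.505, -0, 1.361, -0.121], TCP at [0.221, -0.531, 0.205] pointing down, gripper open.
Joint ranges: [-2.89, 2.89], [-0.75, 2.08], [0.22, 2.7], [-1.18, 4.32], [0.11, 2.71], [-2.7, 2.7]. Speed limits (rad/s): [2.57, 2.57, 3.14, 3.14, 3.14, 3.14].

### API

Orientations are given as a rotation vector (axis times angle).
In Python, from workcell import robot gives the robot as it stands. The module is installed in compiled form; this text tells all that it offers. Calls block until the motion is done:
- robot.move_to(position, orientation): joint-space move of the TCP to a pose.
- robot.move_straight(position, rotation=None, vel=0.15, threshold=None): straight line of the TCP; rotation=None keeps the orientation; vel is the mean speed in m/s. With threshold (N) it stops when the force on the tool has changed by that much, and returns True; else False.
- robot.move_joints(angles): joint-space move.
- robot.ungrasp() and robot.close_gripper(effort=None): open the fingers fully, or close them until they stop; effort is the grip in N (None keeps the last).
- robot.dwell(seconds).
- robot.inverse_kinematics(position, orientation): joint angles nearest the present ones, or None.
- robot.state(): the state.
- robot.get_image(name): name is "scene" or "top" or "wrist"; returns (picture, depth): 400x640x3 uint8, red, green, blue; 400x640 float32, m along the optical axis (not along the pixel's ray), 0 where there is no reading.
- robot.camera_model(name): a dict with "fx", "fy", "cx", "cy" (pixels), "eye" and "attitude" of the camera in the world; the wrist camera has in their place "hand_eye" (4x4, takes a point from camera to tool coordinates, whose origin is the TCP and whose axes are the flange's). Camera axes: x right, y up, looking along -z (the intrinsics and any distortion apply to the point x, -y, -z); pixel columns grow to the right and rows downward; lengths in m; the calibration is good to about 2 mm. A picture is of the moment at which its call begins: read the wrist's pose just before it. camera_model takes no time and is no camera call.
A pose or a line that the arm cannot do raises robot.IKError and nothing moves.
- robot.hand_in(): hands the job in; it is judged then, once.
The state is a dict: "time": time; "joints": joint angles; "dq": joint speeds; "effort": joint torques, N m; "eef_pos": TCP position; "ee_rot": TCP orientation; "contact_force": force on the tool from outside, world axes, zero at the start; "wrist_torque": the same for the moment, N m; "finger_gap": opening from 0.0 (shut) to 1.0 (fully open); "gripper_force": force on a finger pad.
Only numpy, scipy, OpenCV 4.12 (cv2) and the standard library are available. Lean on these libraries where they do the work, as an engineer would, in place of code of your own. Each camera call takes 0.05 s, during which the arm holds its last target. There are 200 camera calls.

## Working session

There is one attempt and no reset: what is moved stays moved. The work goes in short steps, each a Python script; the robot and the scene stay as the last script left them, time stands still between calls to the robot, and variables do not carry over. Pictures are saved under pics/ and viewed, at most 14 in all, crops included, and the job is handed in when it is done.

```bash
mkdir -p pics
python3 - <<'E'
from workcell import robot
import cv2
for n in("scene","top"):
    p,d=robot.get_image(n); cv2.imwrite(f"pics/{n}0.png",p[:,:,::-1]); print(n,robot.camera_model(n),(d==0).mean())
print(robot.camera_model("wrist"),robot.tcp_to_grasp,robot.state())
E
```

```text
scene {'fx': 409.16629287434256, 'fy': 409.16629287434256, 'cx': 311.88568841582827, 'cy': 198.5152827959192, 'eye': array([1.00965073, 0.31453963, 0.82281997]), 'attitude': array([0.38494433, 0.68850351, 2.0409309 ])} 0.00380078125
top {'fx': 460.5562056926093, 'fy': 460.5562056926093, 'cx': 314.095338646374, 'cy': 211.4389683234939, 'eye': array([ 0.42880593, -0.00456506,  1.1337033 ]), 'attitude': array([ 0.10304534, -0.05732512, -1.55456874])} 0.0039609375
{'fx': 318.3166304575554, 'fy': 318.3166304575554, 'cx': 323.1388688121704, 'cy': 201.37650169256506, 'hand_eye': array([[-1.24229826e-04,  9.70031843e-01,  2.42977794e-01,
         7.18996905e-02],
       [ 9.99999854e-01, -7.19641460e-06,  5.40010496e-04,
        -9.55704152e-04],
       [ 5.25575946e-04,  2.42977826e-01, -9.70031700e-01,
        -1.80089038e-01],
       [ 0.00000000e+00,  0.00000000e+00,  0.00000000e+00,
         1.00000000e+00]])} 0.0188 {'time': 0.1, 'joints': array([-1.29700197e+00,  2.76488094e-01,  1.50596345e+00, -1.25704498e-05,
        1.36071002e+00, -1.20981147e-01]), 'dq': array([-0.00177152, -0.00103841, -0.00166692,  0.00096238, -0.00160303,
       -0.00174608]), 'effort': array([ 8.06299031e-04, -4.05456984e+01, -2.37778348e+01,  7.01585691e-02,
        2.99032673e-02, -4.34790388e-05]), 'eef_pos': array([ 0.2210108 , -0.53029058,  0.20473331]), 'ee_rot': array([-3.07905600e+00, -6.15790417e-01,  2.07264991e-04]), 'contact_force': array([ 0.09805711, -0.66470545, -0.93458754]), 'wrist_torque': array([ 0.01451503, -0.00755264, -0.03590469]), 'gripper_force': 0.0, 'finger_gap': 0.9998866635425772}
```

View pics/top0.png

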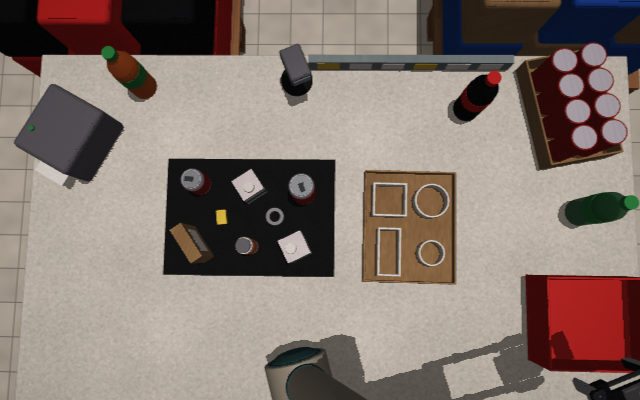

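View pics/scene0.png

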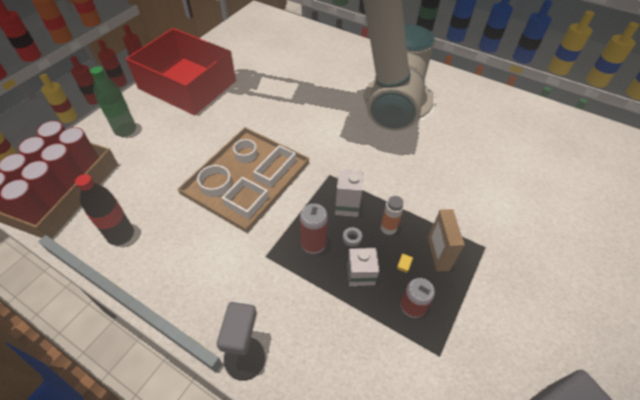

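The top view shows the mat with six goods at about columns 165–335 and rows 160–275. The tray is at columns 362–456, with the square collar at (390,200), large round at (431,200), long at (389,252) and small round at (431,253). Next I'll get heights from the depth data.

```bash
cat > h.py <<'E'
import numpy as np, cv2
from scipy.spatial.transform import Rotation as R
from workcell import robot
def cloud(name):
    s=robot.state(); p,d=robot.get_image(name); m=robot.camera_model(name)
    v,u=np.mgrid[:400,:640]
    P=np.stack([(u-m['cx'])/m['fx']*d,-(v-m['cy'])/m['fy']*d,-d],-1)
    if name=='wrist':
        H=m['hand_eye']; P=P@H[:3,:3].T+H[:3,3]; W=P@R.from_rotvec(s['ee_rot']).as_matrix().T+s['eef_pos']
    else: W=P@R.from_rotvec(m['attitude']).as_matrix().T+m['eye']
    W[d==0]=np.nan
    return p,W
E
python3 - <<'E'
from h import *
for n in('top','scene'):
    p,W=cloud(n); z=W[...,2]; print(n)
    if n=='top':
        for u,v in[(100,250),(340,130),(400,300),(180,260),(410,180),(165,275),(334,160),(363,172),(455,282),(456,172)]: print(u,v,W[v,u].round(4))
    ok=(W[...,0]>.25)&(W[...,0]<.68)&(W[...,1]>-.05)&(W[...,1]<.4)&(z>.05)&(z<.2)
    k,l,st,c=cv2.connectedComponentsWithStats(ok.astype(np.uint8))
    for i in range(1,k):
        if st[i,4]<25: continue
        q=W[l==i]; zt=np.percentile(q[:,2],97); t=q[q[:,2]>zt-.012]
        print(st[i,4],c[i].round(),'ztop',zt.round(4),'top mean',t.mean(0).round(4),'rect',cv2.minAreaRect(t[:,:2].astype(np.float32)*1000))
    ok=(W[...,0]>.2)&(W[...,0]<.7)&(W[...,1]>-.4)&(W[...,1]<.01)&(z>.025)&(z<.06)
    k,l,st,c=cv2.connectedComponentsWithStats(ok.astype(np.uint8),connectivity=8)
    for i in range(1,k):
        if st[i,4]<25: continue
        q=W[l==i]; print('collar',st[i,4],c[i].round(),np.nanmedian(q[:,2]).round(4),cv2.minAreaRect(q[:,:2].astype(np.float32)*1000))
E
```

```text
top
100 250 [ 0.4416  0.5628 -0.0045]
340 130 [ 0.7528 -0.0325 -0.003 ]
400 300 [ 0.3328 -0.1813  0.0012]
180 260 [0.4201 0.3572 0.0049]
410 180 [ 0.6261 -0.2067  0.0018]
165 275 [ 0.3826  0.3957 -0.0039]
334 160 [ 0.6737 -0.0182  0.0056]
363 172 [ 0.6444 -0.0904  0.0046]
455 282 [ 0.379  -0.3083  0.0203]
456 172 [ 0.6475 -0.32    0.0015]
495 [194. 180.] ztop 0.0958 top mean [0.607  0.3105 0.0914] rect ((608.1314086914062, 311.3835144042969), (50.63015365600586, 49.951969146728516), 72.33012390136719)
595 [248. 185.] ztop 0.0817 top mean [0.5987 0.1841 0.0736] rect ((599.0938110351562, 184.7296600341797), (55.732452392578125, 55.02769088745117), 33.98628234863281)
623 [302. 188.] ztop 0.1329 top mean [0.5889 0.0551 0.1287] rect ((589.8729248046875, 55.73701858520508), (55.605857849121094, 55.242523193359375), 44.75232696533203)
832 [189. 243.] ztop 0.1197 top mean [0.4594 0.3094 0.1162] rect ((459.6367492675781, 310.56207275390625), (90.18731689453125, 31.222715377807617), 35.11026382446289)
662 [295. 247.] ztop 0.122 top mean [0.4541 0.0695 0.1139] rect ((454.9320983886719, 69.36244
[... 1603 characters left out ...]
9766)
753 [418. 294.] ztop 0.0938 top mean [0.6119 0.3138 0.0903] rect ((609.6956176757812, 314.03314208984375), (49.56646728515625, 50.270870208740234), 20.747512817382812)
collar 174 [244. 148.] 0.0322 ((447.3580017089844, -248.3152313232422), (62.280006408691406, 59.89628219604492), 16.423912048339844)
collar 336 [274. 163.] 0.0323 ((444.28485107421875, -149.38465881347656), (56.13866424560547, 125.72756958007812), 89.6501235961914)
collar 257 [213. 178.] 0.0324 ((572.0980834960938, -251.3274688720703), (82.79689025878906, 80.58924865722656), 37.0871467590332)
collar 371 [244. 195.] 0.0324 ((573.1775512695312, -151.65464782714844), (83.3338623046875, 82.47903442382812), 88.82693481445312)
```

```bash
cat >> h.py <<'E'
G=robot.tcp_to_grasp
def rot(deg):  # tool down, closing line (tool y) at deg in world xy
    c,s=np.cos(np.radians(deg)),np.sin(np.radians(deg))
    y=np.array([c,s,0]); z=np.array([0,0,-1.]); return R.from_matrix(np.stack([np.cross(y,z),y,z],1)).as_rotvec()
def choose(pick,a,place,b):  # half turn with the last joint farthest from its limits
    best=None
    for k in(0,180,-180):
        q=[robot.inverse_kinematics([*p,.28],rot(d+k)) for p,d in((pick,a),(place,b))]
        if None in [None if x is None else 0 for x in q]: continue
        m=max(abs(x[5]) for x in q)
        if best is None or m<best[0]: best=(m,k)
    print('choice',best); return best[1]
def show(t):
    s=robot.state(); print(t,'t %.1f'%s['time'],s['eef_pos'].round(4),'gap mm %.1f'%(s['finger_gap']*94),'F',s['contact_force'].round(1),'grip %.1f'%s['gripper_force'])
def job(pick,a,place,b,h,effort,up=.28):
    """h: grasp height above the object's underside (mat and tray floor both at 4 mm)"""
    k=choose(pick,a,place,b); ra,rb=rot(a+k),rot(b+k); z=.004+h-G
    robot.ungrasp(); robot.move_to([*pick,up],ra); robot.move_straight([*pick,z],vel=.15)
    robot.close_gripper(effort); show('gripped')
    robot.move_straight([*pick,up],vel=.15); show('lifted')
    robot.move_straight([*place,up],rb,vel=.25); robot.dwell(.2)
    robot.move_straight([*place,z+.012],vel=.12); robot.dwell(.2); show('above')
    print('touch',robot.move_straight([*place,z-.004],vel=.02,threshold=3)); show('down')
    robot.ungrasp(); robot.dwell(.2); robot.move_straight([*place,up],vel=.15); show('done')
E
python3 - <<'E'
from h import *
job([.591,.057],0,[.572,-.252],0,.085,20)
p,W=cloud('top'); cv2.imwrite('pics/top1.png',cv2.resize(p[140:310,150:480,::-1],None,fx=2.4,fy=2.4))
E
```

```text
choice (np.float64(0.5262359296740451), 0)
gripped t 5.1 [0.5909 0.057  0.0702] gap mm 57.9 F [-0.3  0.5  0.7] grip 20.0
lifted t 6.6 [0.5905 0.057  0.2789] gap mm 58.3 F [-1.2 -0.9 -3.1] grip 20.0
above t 10.2 [ 0.5722 -0.2521  0.0827] gap mm 57.9 F [-0.2  0.  -2.7] grip 20.0
touch True
down t 10.8 [ 0.5717 -0.2519  0.0701] gap mm 57.9 F [ 0.  -1.2  2.7] grip 20.0
done t 13.3 [ 0.5716 -0.2518  0.279 ] gap mm 93.9 F [ 0.3 -0.5  0.3] grip 0.0
```

View pics/top1.png

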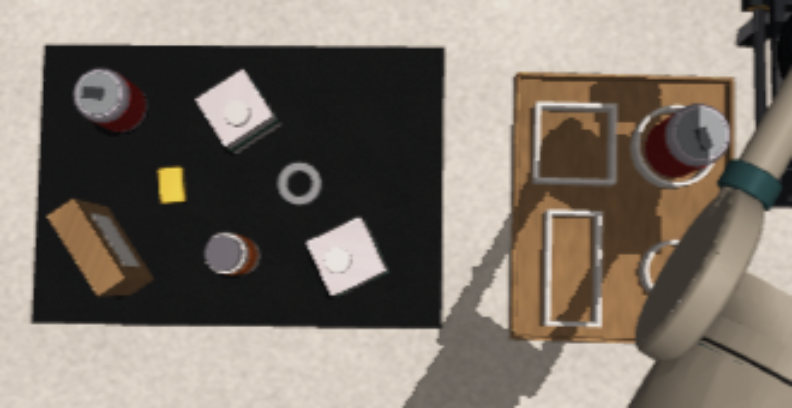

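The can stands in the large round collar, crop pixel (690,135). Next are the bottle and the carton.

Run:
```python
from h import *
job([.4565,.1845],0,[.4475,-.2495],0,.07,12)
job([.455,.0698],26,[.5735,-.152],-.9,.08,22)
```

```text
choice (np.float64(0.6444860083368575), 0)
gripped t 17.8 [0.4565 0.1845 0.0552] gap mm 37.9 F [-0.3  0.3 -0.1] grip 12.0
lifted t 19.4 [0.456  0.1843 0.2791] gap mm 37.7 F [ 0.4  0.3 -1. ] grip 12.0
above t 23.7 [ 0.4477 -0.2496  0.0675] gap mm 37.7 F [-0.5 -0.3 -1.2] grip 12.0
touch True
down t 24.3 [ 0.4477 -0.2494  0.0549] gap mm 37.8 F [0.  0.1 3.1] grip 12.0
done t 27.1 [ 0.4471 -0.2492  0.2791] gap mm 93.5 F [-0.4  0.1  0.4] grip 0.0
choice (np.float64(0.4529065437986195), 0)
gripped t 30.8 [0.4554 0.0699 0.0653] gap mm 56.0 F [0.9 0.2 0.4] grip 22.0
lifted t 32.4 [0.4544 0.0698 0.2791] gap mm 56.1 F [ 0.5 -0.9 -3.1] grip 22.0
above t 35.8 [ 0.5738 -0.1521  0.0776] gap mm 56.1 F [-0.2 -0.8 -1.7] grip 22.0
touch True
down t 36.4 [ 0.5737 -0.152   0.065 ] gap mm 55.7 F [-0.1 -0.6  3.2] grip 22.0
done t 38.9 [ 0.573  -0.1518  0.279 ] gap mm 94.3 F [ 1.   0.6 -0. ] grip 0.0
```

Run:
```python
from h import *
job([.46,.311],125,[.4485,-.15],89.1,.08,15)
robot.move_joints([0.9,.1,1.3,0,1.7,0]); show('away')
p,W=cloud('top'); cv2.imwrite('pics/top2.png',cv2.resize(p[140:310,150:480,::-1],None,fx=2.4,fy=2.4))
p,_=cloud('scene'); cv2.imwrite('pics/scene2.png',cv2.resize(p[100:340,160:480,::-1],None,fx=2.4,fy=2.4))
z=W[...,2]; ok=(W[...,0]>.25)&(W[...,0]<.68)&(W[...,1]>-.4)&(W[...,1]<.4)&(z>.06)&(z<.2)
k,l,st,c=cv2.connectedComponentsWithStats(ok.astype(np.uint8))
for i in range(1,k):
    if st[i,4]<25: continue
    q=W[l==i]; zt=np.percentile(q[:,2],97); t=q[q[:,2]>zt-.012]
    print(c[i].round(),'ztop',zt.round(4),cv2.minAreaRect(t[:,:2].astype(np.float32)*1000))
```

```text
choice (np.float64(1.4291143881076955), 180)
gripped t 43.5 [0.4599 0.311  0.0651] gap mm 29.9 F [ 0.8  0.1 -0.8] grip 15.0
lifted t 45.0 [0.4595 0.3108 0.279 ] gap mm 30.2 F [ 0.1 -0.1 -2.3] grip 15.0
above t 49.3 [ 0.4487 -0.1501  0.0776] gap mm 29.8 F [-0.8  0.9 -1.7] grip 15.0
touch True
down t 49.9 [ 0.4484 -0.1499  0.0649] gap mm 29.8 F [-0.5 -0.2  2.3] grip 15.0
done t 52.8 [ 0.448  -0.1498  0.2792] gap mm 94.0 F [-0.  -0.6 -0. ] grip 0.0
away t 55.0 [0.2598 0.4377 0.3852] gap mm 93.6 F [0.7 0.9 0.5] grip 0.0
[193. 180.] ztop 0.0958 ((607.7310791015625, 312.2804870605469), (49.66382598876953, 50.523406982421875), 44.43849182128906)
[248. 185.] ztop 0.0818 ((598.9053344726562, 184.29843139648438), (56.004913330078125, 55.540771484375), 33.72856521606445)
[393. 196.] ztop 0.1214 ((572.9627685546875, -151.60354614257812), (54.7135009765625, 53.75063705444336), 0.027902524918317795)
[438. 197.] ztop 0.133 ((570.4239501953125, -252.74282836914062), (55.60433578491211, 54.632301330566406), 39.6873664855957)
[393. 251.] ztop 0.1206 ((448.4068298339844, -150.79660034179688), (30.65318489074707, 88.00984191894531), 89.83180236816406)
[436. 252.] ztop 0.1137 ((447.68719482421875, -249.05255126953125), (32.812469482421875, 30.909391403198242), 89.67322540283203)
```

View pics/top2.png

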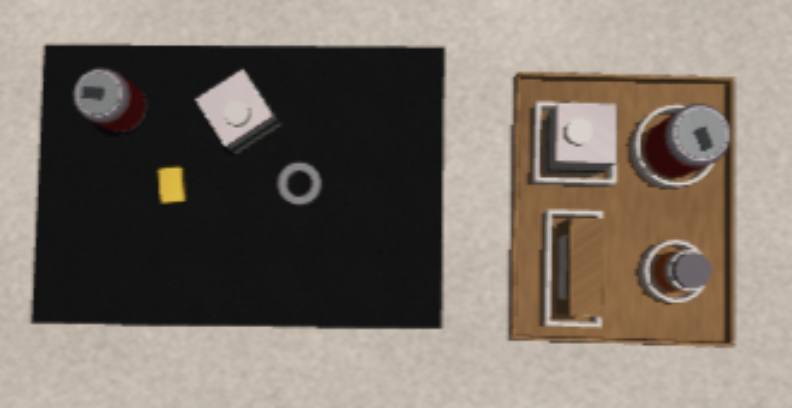

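View pics/scene2.png

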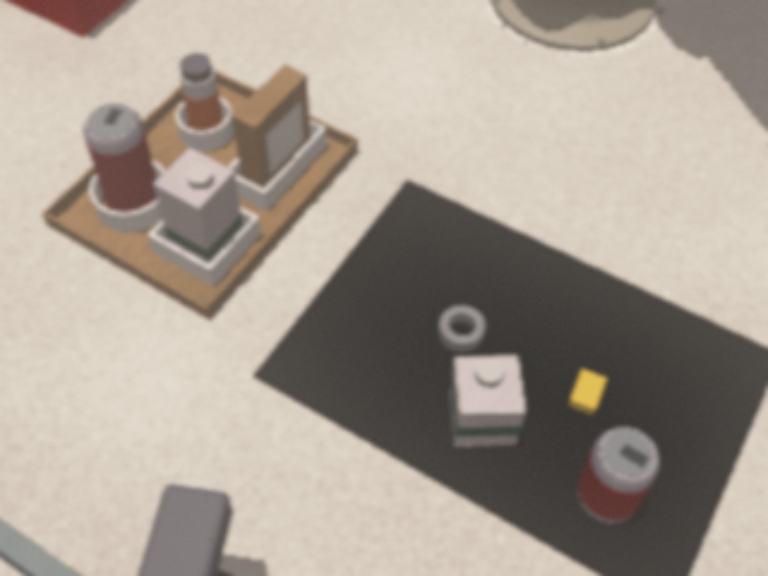

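All four goods stand upright in their collars. In the scene crop the can is at (123,160), the bottle at (202,100), the carton at (200,205) and the box at (272,125). Their top heights and centres match what they should be. The two look-alikes have not moved, and the robot is clear of everything.

```bash
python3 -c "
from workcell import robot
print(robot.hand_in())"
```

```text
the job is handed in; nothing more can be done
None
```

The snack pack is made up and handed in: the can, bottle, carton and biscuit box each stand upright in their own collar, and the short can and short carton are still where they were.

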